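# Put the test-kit carton away behind the roller-catch door

### The job

Pull the door of the low clear-topped cupboard wide open past its roller catch, then push the carton of test kits across the table until it is right inside. Then press the door shut, firmly but without undue force, until the catch snaps and holds it fully shut. Keep the carton the right way up and leave the other things on the table and on the cupboard alone.

Things in the scene. Friction and masses are not known exactly. Their poses are not given: they have to be found in the camera images.
- cabinet: low bench cupboard, fixed: white sides and back, clear flat top that starts 60 mm behind the doorway, no floor. Outside 204 mm wide, 95 high (sides 90), 200 deep; inside 180 wide, 90 high, 190 deep. Origin: middle of the doorway at table level, in the plane of the walls' front edges and of the shut door's inner face. x points into the cupboard, y to the hinge side, z up.
- door (a joint): angle (rad) of the cupboard's grey upright door: 0 shut, 1.57 square open, stop at 1.75. Opens outwards, turning clockwise seen from above; swings freely, stays where left. 178 mm wide, 80 high (8 to 88 mm above the table), 14 thick, 0.35 kg. Hinge line at x -7, y +90 mm in the cupboard's frame. Never load it with more than 40 N.
- door_handle (a point): middle of the door's steel bar handle: level round bar 10 mm thick, 86 mm long, 72 mm above the table, centreline 45 mm out from the door's outer face (52 mm from the hinge line's plane), middle 120 mm from the hinge line along the door; a leg to the door at each end. The 40 mm gap behind the bar is open from above. Moves with the door; when shut its axes are the cupboard's.
- door_hinge (a point): point on the door's hinge line 72 mm above the table (the line is in the middle of the door's thickness); turns with the door.
- catch (a point): where the catch's sprung roller sits, at the top of the side wall by the door's free edge. It holds the door shut: a pull or push of about 8 to 22 N at the handle, not known beforehand, takes the door past it. Closing, resistance begins near 0.10 rad and is worst at about 0.08; let go there, the door stays ajar. Inside about 0.03 rad the catch draws the door to 0 and holds it. Opening, the door springs free by 0.1 rad.
- carton_mid (a point): centre of the closed white carton of test kits with a dark band round its foot: 130 mm long (its x axis), 110 wide (its y axis), 70 high, 0.25 to 0.5 kg, loose on the table in front of the cupboard, clear of the door's swing, its +x end towards the doorway. Too wide to grip; slides when pushed at its end.
- jar: bystander, to be left alone: open glass jar, 72 mm across, 90 mm tall. Origin: centre of its underside.
- vial: bystander, to be left alone: blue round tub with lid, 44 mm across, 75 mm tall. Origin: centre of its underside.
- meter: bystander, to be left alone: black blood-sugar meter lying flat, 55 x 95 x 20 mm. Origin: centre of its underside.
- dropper: bystander, to be left alone: small white dropper bottle, 32 mm across, 70 mm tall. Origin: centre of its underside.
- wash: bystander, to be left alone: clear wash bottle, 70 mm across, 170 mm tall. Origin: centre of its underside.
- cassette: bystander, to be left alone: white test cassette lying flat, 75 x 25 x 6 mm. Origin: centre of its underside.
- pot: bystander, to be left alone: small clear pot with lid, 40 mm across, 50 mm tall, standing on the rear of the cupboard's top. Origin: centre of its underside.
There are look-alikes about, which are no part of the job. What is shaped like the part that bears carton_mid but red is not meant.

How it is judged:
By the outcome, as a careful person would: the job done as asked, in the order asked, and still so for the second after the job is handed in, with the robot touching nothing.
It also fails if it takes over 72 s, if anything falls off the work surface, if the arm or the gripper's body presses on something with over 40 N, if the wrist force passes 120 N, or if a joint passes its speed limit or range.

### The arm

A 6-joint arm with a two-finger parallel gripper is mounted at the origin on the work surface. World frame = base frame: x ahead of the robot, y to its left, z up, the work surface at z = 0. Lengths are in mm, angles in rad, forces in N, time in s.
With the tool pointing down it reaches from about 400 to 925 mm from the base axis. Payload 12.5 kg.
Tool frame: the origin (TCP) lies between the finger pads; the fingertips stand 19 mm ahead of it and the grasp point (between the pads) is the TCP (env.tips_ahead is the distance from the TCP to the fingertips, in mm); z points along the fingers, y is the line along which they close (so a half turn about z gives the same grasp; the last joint's range is limited). The gripper opens to 95 mm and grips with 3 to 60 N. Pads are 20 mm wide; open, the fingers measure 119 mm over their backs; the gripper's body (75 mm by 180 mm) begins 59 mm behind the grasp point.
Start: joints at [-1.313, 0.491, 1.559, -0, 1.092, -0.106], TCP at [222.417, -584.106, 197.661] pointing down, gripper open.
Joint ranges: [-3.1, 3.1], [-0.84, 2.19], [0.05, 2.79], [-1.13, 4.28], [0.06, 2.93], [-2.69, 2.69]. Speed limits (rad/s): [2.22, 2.22, 2.79, 3.14, 3.14, 3.14].

### API

Orientations are given as [roll, pitch, yaw] about the fixed x, y, z axes, in that order (R = Rz(yaw) Ry(pitch) Rx(roll)).
In Python, from cell import env gives the robot as it stands.
- The arm moves only by the shell command python3 -m crank 'ROWS'. ROWS is JSON, a list of rows, each a list of 5 numbers: the shift along the tool's x, y, z in mm, then the turn about the tool's z in degrees, then the finger opening in mm, from 0 to 95.1. In form: [[dx, dy, dz, yaw, grip], ...]. A call has 1 to 10 rows; each row is the pose to reach, as a shift and turn from the pose commanded when the call began, along the tool's axes at that moment; what a row does not reach only later rows make up. A row lasts 1/12 s, in which the tool goes at most 41.7 mm and 7.16 degrees, less where a joint would pass 70% of its speed; a pose out of reach is approached as far as the arm can. A call with a gripper value outside its range is refused whole. The fingers move at their own pace and stop on an object; the grip force is fixed at half the most. Time passes only in rows, so rows that repeat a pose let the fingers close. It gives the time, the measured TCP pose, the force, the opening and the grip force at its end, in the units of the state.
- env.state(): the state, without advancing time (a new reading comes with each control period).
- env.read_camera(name): name is "scene" or "top" or "wrist"; returns a dict with "img" (384x512x3 uint8, blue, green, red), "K" (3x3 intrinsics, pixels), "k1" (the pictures are not rectified: a ray, as slopes to the right and down, at radius r is drawn at 1 + k1 r^2 times it, then the intrinsics apply), "pose" (4x4, takes a point from camera to world coordinates). Camera axes: x right, y down, z forward; pixel columns grow to the right and rows downward; lengths in mm; the calibration is good to about 2 mm. A picture is of the moment at which its call begins. There is no depth.
- env.job_done(): hands the job in; it is judged then, once.
The state is a dict: "t": time; "joints": joint angles; "qvel": joint speeds; "tau": joint torques, N m; "eef_pos": TCP position; "tcp_rot": TCP orientation; "ft_force": force on the tool from outside, world axes, zero at the start; "moment": the same for the moment, N m; "opening": opening from 0.0 (shut) to 1.0 (fully open); "grip_force": force on a finger pad.
Only numpy, scipy, OpenCV 4.12 (cv2) and the standard library are available. Lean on these libraries where they do the work, as an engineer would, in place of code of your own. Each camera call takes 0.05 s, during which the arm holds its last target. There are 200 camera calls.

## Working session

There is one attempt and no reset: what is moved stays moved. The work goes in short steps, Python scripts to look and compute and a shell command to move; the robot and the scene stay as the last step left them, time stands still between calls to the robot, and variables do not carry over. Pictures are saved under pics/ and viewed, at most 10 in all, crops included, and the job is handed in when it is done.

```bash
ls; mkdir -p pics; cat > h.py <<'E'
from cell import env
import numpy as np, cv2
def ray(c,u,v):
    K=c["K"];x=(u-K[0][2])/K[0][0];y=(v-K[1][2])/K[1][1]
    rd=np.hypot(x,y);r=rd
    for _ in range(20): r=rd/(1+c["k1"]*r*r)
    s=r/rd if rd>0 else 1
    P=np.array(c["pose"]);return P[:3,3],P[:3,:3]@np.array([x*s,y*s,1])
def onz(c,u,v,z):
    o,d=ray(c,u,v);return o+d*(z-o[2])/d[2]
def proj(c,p):
    P=np.array(c["pose"]);q=P[:3,:3].T@(np.array(p)-P[:3,3]);x,y=q[0]/q[2],q[1]/q[2]
    f=1+c["k1"]*(x*x+y*y);K=c["K"];return np.array([K[0][0]*x*f+K[0][2],K[1][1]*y*f+K[1][2]])
E
python3 - <<'E'
from h import *
a=[env.read_camera(n) for n in("scene","top")]
for n,c in zip(("scene","top"),a):
    cv2.imwrite(f"pics/{n}0.png",cv2.resize(c["img"],(768,576),interpolation=cv2.INTER_CUBIC)); print(n,c["K"],c["k1"],np.round(c["pose"],2))
s=env.state();print(s)
E
```

```text
pics
scene [[454.87673331   0.         255.92132085]
 [  0.         454.87673331 191.27567598]
 [  0.           0.           1.        ]] -0.07986819711064758 [[ 7.40000e-01  4.50000e-01 -5.00000e-01  1.17676e+03]
 [ 6.70000e-01 -5.00000e-01  5.50000e-01 -6.82660e+02]
 [-0.00000e+00 -7.50000e-01 -6.70000e-01  8.88230e+02]
 [ 0.00000e+00  0.00000e+00  0.00000e+00  1.00000e+00]]
top [[387.86289388   0.         260.05886187]
 [  0.         387.86289388 189.3361076 ]
 [  0.           0.           1.        ]] -0.06072884556173659 [[-2.00000e-02 -1.00000e+00  6.00000e-02  4.88110e+02]
 [-1.00000e+00  2.00000e-02  1.00000e-02 -8.90000e-01]
 [-1.00000e-02 -6.00000e-02 -1.00000e+00  1.29685e+03]
 [ 0.00000e+00  0.00000e+00  0.00000e+00  1.00000e+00]]
{'t': 0.1, 'joints': array([-1.31257597e+00,  4.91472664e-01,  1.55937417e+00, -2.08090024e-05,
        1.09167103e+00, -1.05607015e-01]), 'qvel': array([-0.00156869,  0.00101048, -0.00326785, -0.00119373, -0.00115076,
        0.00136916]), 'tau': array([ 3.37296842e-03, -6.13623190e+01, -2.58608115e+01,  6.93480601e-02,
        4.69425658e-02, -7.55608926e-05]), 'eef_pos': array([ 222.36507737, -583.87344719,  197.14165966]), 'tcp_rot': array([-3.14067065e+00, -7.91730747e-05,  3.63836940e-01]), 'ft_force': array([ 0.06501038, -0.35056379, -0.17804175]), 'moment': array([0.02386337, 0.00136573, 0.01017306]), 'grip_force': 0.0, 'opening': 1.0041638334642708}
```

View pics/scene0.png

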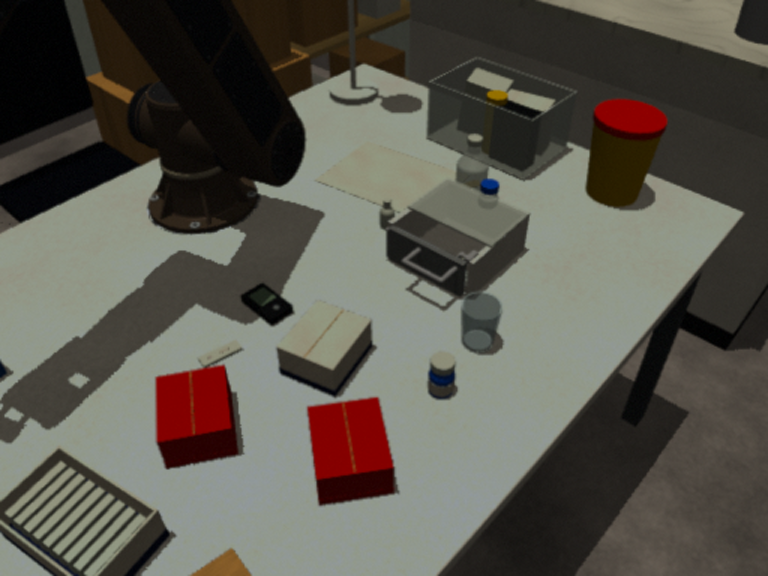

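View pics/top0.png

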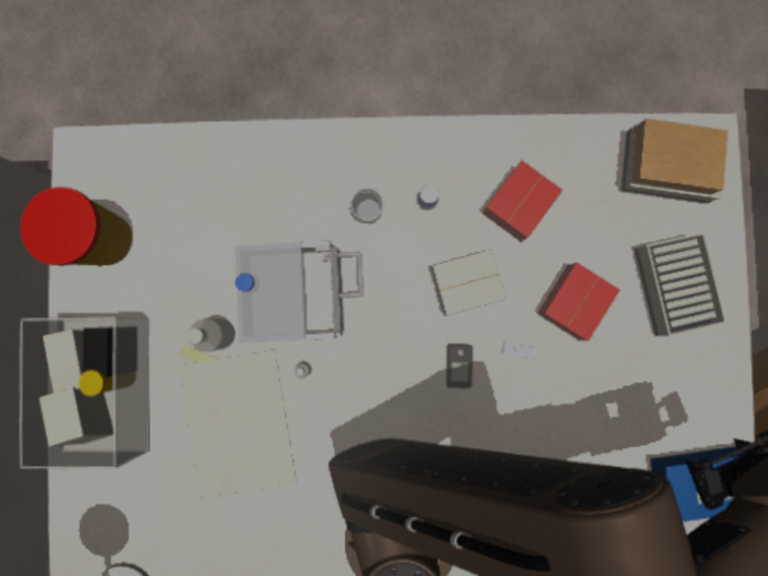

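The scene view shows the cupboard with its handle at (430,265) and the white carton at (325,345). In the top view the cupboard spans (238–340, 243–340), with the handle at (352,274). There are three carton-shaped things in the top view: white at (468,282), red at (523,200) and red at (580,300). The white one with the dark foot is the one meant, because the task rules out red. I'll confirm that in an enlarged crop.

```bash
python3 - <<'E'
from h import *
c=env.read_camera("top");im=c["img"]
cr=im[150:240,150:345]
cv2.imwrite("pics/crop1.png",cv2.resize(cr,None,fx=4,fy=4,interpolation=cv2.INTER_CUBIC))
# carton top: white-ish bright
hsv=cv2.cvtColor(im,cv2.COLOR_BGR2HSV)
print("carton px",im[190,305],im[190,318],"table",im[150,300],im[215,285])
E
```

```text
carton px [126 144 154] [148 159 159] table [154 159 159] [158 160 160]
```

View pics/crop1.png

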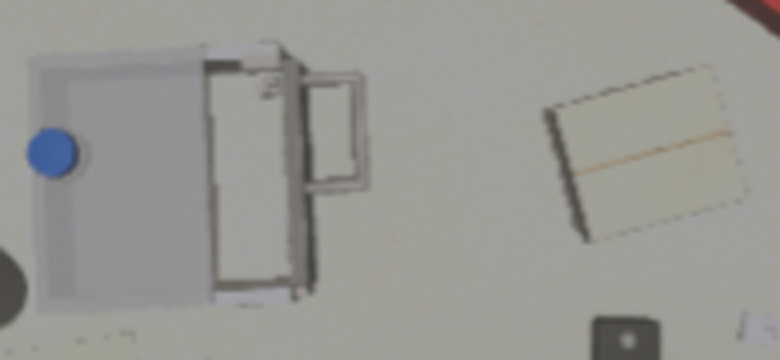

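The crop confirms it. The white carton's top corners are at crop (553,110), (710,66), (748,198) and (590,242), with the dark foot on its doorway side. The handle bar runs from (362,75) to (365,188), and the cupboard's rear corners are (28,58) and (36,314).

```bash
python3 - <<'E'
from h import *
c=env.read_camera("top")
f=lambda u,v,z: onz(c,(u+.5)/4-.5+150,(v+.5)/4-.5+150,z)[:2]
q=[f(*p,70) for p in((553,110),(710,66),(748,198),(590,242))]
print("carton",np.round(q,1),"c",np.mean(q,0),[np.linalg.norm(q[i]-q[(i+1)%4]) for i in range(4)])
ax=(q[0]+q[3])-(q[1]+q[2]);print("axis deg",np.degrees(np.arctan2(ax[1],ax[0])))
b1,b2=f(28,58,95),f(36,314,95)
d1,d2=f(203,44,95),f(214,304,95)
h1,h2=f(360,75,72),f(365,188,72)
print("back",b1,b2,"topfront",d1,d2,"bar",h1,h2)
for n,p,r in(("back",b1,b2),("front",d1,d2),("bar",h1,h2)):
    v=p-r;print(n,np.linalg.norm(v),"xaxis deg",np.degrees(np.arctan2(v[1],v[0]))+90)
v=(b1-d1)+(b2-d2);print("side",np.degrees(np.arctan2(v[1],v[0])),np.linalg.norm(v)/2)
for n,p,z in(("jar",(367*2/3,206*2/3),90),("vial",(428*2/3,196*2/3),75),("meter",(459*2/3,365*2/3),20),("wash",(196*2/3,338*2/3),170),("dropper",(302*2/3,369*2/3),70),("cass",(519*2/3,349*2/3),6)): print(n,onz(c,*p,z)[:2])
E
```

```text
carton [[ 598.5  -79. ]
 [ 631.4 -204.7]
 [ 525.9 -231.9]
 [ 493.4 -106.1]] c [ 562.31090263 -155.42913508] [np.float64(129.90389276586558), np.float64(108.96681227869693), np.float64(130.028297279287), np.float64(108.49613497876267)]
axis deg 104.60558284975463
back [644.54763396 333.00174136] [444.33930631 326.97874271] topfront [652.8617391  194.85895326] [450.14320776 187.86517332] bar [628.86105027  73.66321356] [539.00823489  70.91351693]
back 200.29890408080368 xaxis deg 91.72314687295467
front 202.83913800819596 xaxis deg 91.97591804576882
bar 89.89487896562075 xaxis deg 91.75283165005851
side 92.91500672954788 138.807786055706
jar [724.74090548  55.41774236]
vial [746.80900952 -73.83965923]
meter [ 384.48850534 -137.10547926]
wash [456.25796877 389.28016902]
dropper [385.31743492 198.11465552]
cass [ 416.08120239 -272.22239569]
```

```bash
cat >> h.py <<'E'
O=np.array([552,130.5]);CY=np.radians(92.0)
def cab(x,y):
    a,b=np.cos(CY),np.sin(CY);return O+x*np.array([a,b])+y*np.array([-b,a])
def door(th,al,out):  # al along door from hinge, out from hinge plane, opened th
    a=np.array([-out,-al]);c,s=np.cos(th),np.sin(th)
    return cab(-7+c*a[0]+s*a[1],90-s*a[0]+c*a[1])
def row(p,z,yaw,st=None,y0=None):
    st=st or env.state();e=st["eef_pos"];w=st["tcp_rot"][2]
    d=np.array([p[0]-e[0],p[1]-e[1]]);X=np.array([np.cos(w),np.sin(w)]);Y=np.array([np.sin(w),-np.cos(w)])
    t=-(yaw-np.degrees(w))
    return np.round([d@X,d@Y,e[2]-z,t],1)
E
python3 - <<'E'
from h import *
print(door(0,125,27),row(door(0,125,27),190,92))
E
```

```text
[588.16526183  97.74219427] [ 584.4 -506.9    7.3  -71.2]
```

```bash
python3 -m crank '[[292,-253,7,-35,0],[292,-253,7,-35,0],[292,-253,7,-35,0],[292,-253,7,-71.2,0],[584,-507,7,-71.2,0],[584,-507,7,-71.2,0],[584,-507,7,-71.2,0],[584,-507,7,-71.2,0],[584,-507,7,-71.2,0],[584,-507,7,-71.2,0]]'; python3 -c "
from h import *
print(row(door(0,125,27),190,92))"
```

```text
t: 1.03
eef_pos: [419.8, -215.0, 193.1]
tcp_rot: [3.141, 0.0, 1.612]
ft_force: [-0.2, -0.5, 0.0]
opening: 0.355
grip_force: 0.0
[305.5 181.2   3.1   0.4]
```

```bash
python3 -m crank '[[305.5,181.2,3,0.4,0],[305.5,181.2,3,0.4,0],[305.5,181.2,3,0.4,0],[305.5,181.2,3,0.4,0],[305.5,181.2,3,0.4,0],[305.5,181.2,3,0.4,0],[305.5,181.2,3,0.4,0],[305.5,181.2,3,0.4,0],[305.5,181.2,3,0.4,0],[305.5,181.2,3,0.4,0]]'; python3 - <<'E'
from h import *
print(row(door(0,125,27),190,92))
c=env.read_camera("wrist")
im=c["img"].copy()
def dot(p,col):
    u=proj(c,p);
    if np.all(np.abs(u)<2000): cv2.circle(im,tuple(int(round(x)) for x in u),2,col,-1); return np.round(u)
for al in(77,120,163): print(dot([*door(0,al,52),72],(0,0,255)))
for al in(0,89,178): print(dot([*door(0,al,7),88],(0,255,0)))
cv2.imwrite("pics/w1.png",cv2.resize(im,(768,576)))
E
```

```text
t: 1.87
eef_pos: [590.8, 98.6, 189.3]
tcp_rot: [3.141, -0.0, 1.603]
ft_force: [-0.2, -0.2, -0.4]
opening: 0.004
grip_force: 0.0
[-0.7 -2.7 -0.7 -0.2]
[206. 203.]
[247. 203.]
[289. 203.]
[120. 164.]
[214. 163.]
[308. 163.]
```

View pics/w1.png

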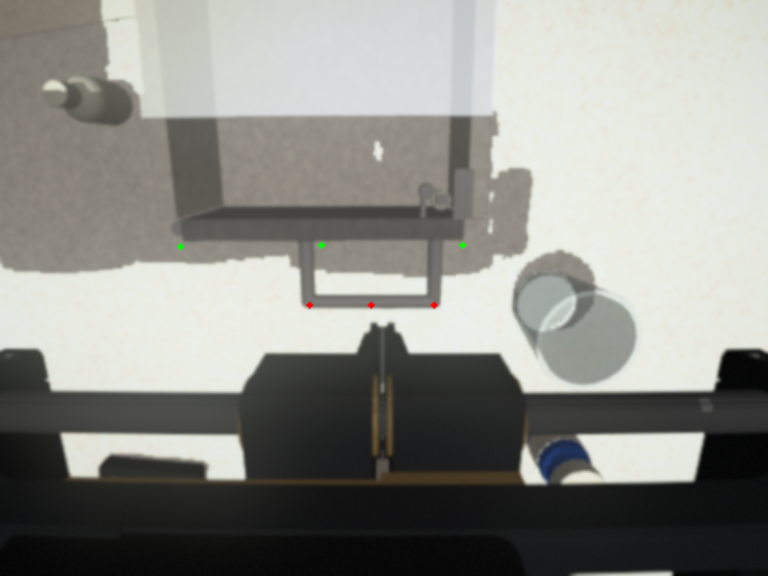

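The wrist view shows the bar spanning (301–440, 300) and the door face at row 240. My predicted dots sit about 5 display px nearer the camera, so I'll shift the cupboard about 2.5 mm in +y. Then I'll go down into the gap.

```bash
sed -i 's/552,130.5/552,133/' h.py; python3 -m crank '[[1.8,-2.7,0,-0.2,0],[1.8,-2.7,40,-0.2,0],[1.8,-2.7,80,-0.2,0],[1.8,-2.7,115,-0.2,0],[1.8,-2.7,125,-0.2,0],[1.8,-2.7,125,-0.2,0]]'; python3 - <<'E'
from h import *
s=env.state()
for th in(0,.05,.12,.3,.5,.7): print(th,row(door(th,125,27),64,92,s))
E
```

```text
t: 2.42
eef_pos: [585.3, 95.4, 63.1]
tcp_rot: [-3.137, 0.0, 1.602]
ft_force: [0.0, 0.1, 0.6]
opening: 0.003
grip_force: 0.0
0 [ 4.8  3.1 -0.9 -0.2]
0.05 [-1.4  1.6 -0.9 -0.2]
0.12 [-10.   -1.   -0.9  -0.2]
0.3 [-31.  -10.4  -0.9  -0.2]
0.5 [-52.  -25.   -0.9  -0.2]
0.7 [-69.6 -43.4  -0.9  -0.2]
```

```bash
python3 -m crank '[[-3,0,0,0,0],[-5,0,0,0,0],[-6,0,0,0,0],[-7,0,0,0,0]]';  python3 -m crank '[[-1,0,0,0,0],[-2,0,0,0,0],[-3,0,0,0,0],[-3,0,0,0,0]]'
```

```text
t: 2.75
eef_pos: [587.7, 89.2, 66.7]
tcp_rot: [3.139, 0.0, 1.603]
ft_force: [-0.4, -0.8, 0.4]
opening: 0.003
grip_force: 0.0
t: 3.08
eef_pos: [587.1, 86.4, 65.1]
tcp_rot: [3.141, 0.0, 1.603]
ft_force: [-0.1, -0.4, -0.1]
opening: 0.005
grip_force: 0.0
```

```bash
python3 -m crank '[[-1,0,0,0,0],[-2,0,0,0,0],[-3,0,0,0,0],[-4,0,0,0,0]]';  python3 -m crank '[[-1,0,0,0,0],[-2,0,0,0,0],[-3,0,0,0,0],[-4,0,0,0,0]]'
```

```text
t: 3.42
eef_pos: [587.2, 82.4, 64.9]
tcp_rot: [-3.142, 0.0, 1.603]
ft_force: [0.3, -0.1, 0.1]
opening: 0.007
grip_force: 0.0
t: 3.75
eef_pos: [587.4, 78.4, 65.0]
tcp_rot: [3.141, 0.0, 1.603]
ft_force: [-0.7, 0.1, -0.6]
opening: 0.006
grip_force: 0.0
```

```bash
python3 - <<'E'
from h import *
c=env.read_camera("wrist");im=c["img"][130:330,80:400]
cv2.imwrite("pics/w2.png",cv2.resize(im,None,fx=2,fy=2))
E
```

```text
(no output)
```

View pics/w2.png

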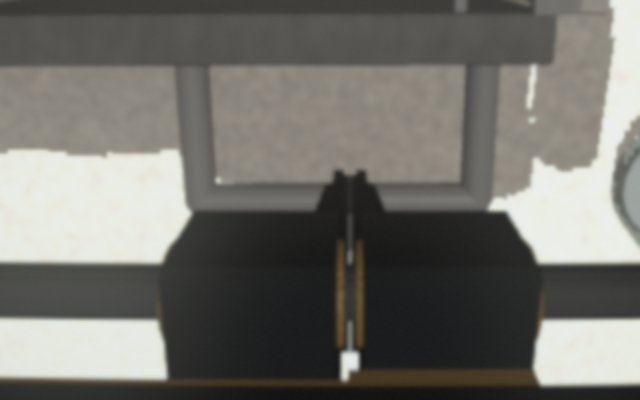

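The view shows the fingertips drawn over the bar at (350,172–210), but it doesn't tell me which side of the bar they are on. I'll work it out from the bar's pixels.

```bash
python3 - <<'E'
from h import *
c=env.read_camera("wrist");s=env.state();e=s["eef_pos"];print(e)
for z in(46,55,72): print(z,[np.round(proj(c,[e[0],e[1]+d,z])) for d in(-10,0,10)])
print("bar inner/outer/mid",[onz(c,80+u/2,130+v/2,72)[:2] for u,v in((280,183),(280,211),(193,197),(480,197))],"door face",onz(c,80+330/2,130+65/2,88)[:2],onz(c,80,130+65/2,88)[:2])
E
```

```text
[587.35592226  78.37892059  64.95583973]
46 [array([254., 224.]), array([255., 211.]), array([255., 197.])]
55 [array([254., 229.]), array([255., 215.]), array([255., 201.])]
72 [array([254., 240.]), array([255., 225.]), array([255., 210.])]
bar inner/outer/mid [array([565.84306268,  79.84557632]), array([565.85095134,  70.45440866]), array([538.60625577,  74.27020419]), array([628.25802048,  77.11607517])] door face [580.92291002 120.253238  ] [491.31626302 117.63428358]
```

```bash
python3 - <<'E'
from h import *
print(env.tips_ahead)
c=env.read_camera("scene");u=proj(c,[587,75,72]);print(u)
x,y=int(u[0]),int(u[1])
im=c["img"].copy()
e=env.state()["eef_pos"]
print("tcp",proj(c,e),"tip",proj(c,e-[0,0,19]),"bar ends",[proj(c,[*door(0,a,52),72]) for a in(77,163)], "origin crop",x-60,y-45)
cv2.imwrite("pics/s2.png",cv2.resize(im[y-45:y+45,x-60:x+60],None,fx=6,fy=6,interpolation=cv2.INTER_CUBIC))
E
```

```text
19.0
[281.21319478 180.96261325]
tcp [282.01680226 182.35489723] tip [281.76603998 187.49177324] bar ends [array([268.31801447, 174.12564238]), array([292.89537001, 187.05482888])] origin crop 221 135
```

View pics/s2.png

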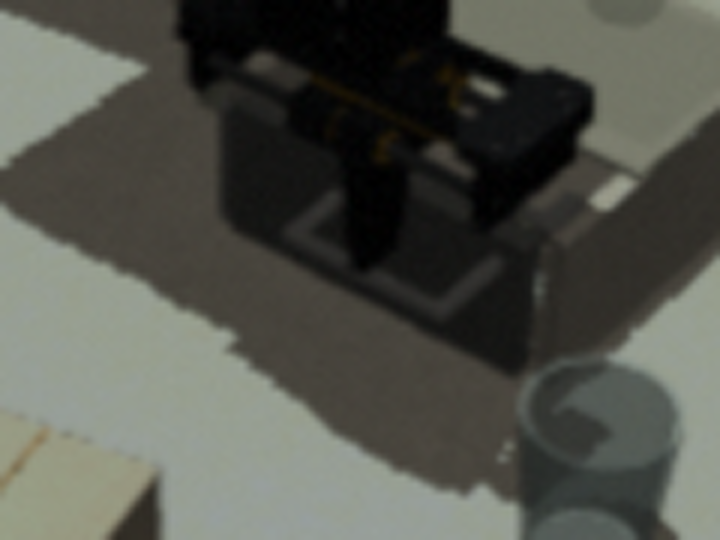

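```bash
python3 - <<'E'
from h import *
s=env.state();print(s["eef_pos"],s["ft_force"])
a=env.read_camera("scene");b=env.read_camera("wrist");print(np.round(b["pose"],2))
o1,d1=ray(a,221+(362.5)/6-.5,135+268.5/6-.5);o2,d2=ray(b,80+350/2,130+172/2)
A=np.stack([d1,-d2],1);t=np.linalg.lstsq(A,o2-o1,rcond=None)[0]
print(o1+t[0]*d1,o2+t[1]*d2)
for z in(46,60,80): print(z,onz(a,281,179.5,z),onz(b,255,216,z))
E
```

```text
[587.36462941  78.45756525  64.93171628] [0.05774676 0.18997183 1.33958954]
[[ 1.0000e+00  3.0000e-02  1.0000e-02  5.8532e+02]
 [ 3.0000e-02 -9.7000e-01 -2.6000e-01  1.5013e+02]
 [-0.0000e+00  2.6000e-01 -9.7000e-01  2.5151e+02]
 [ 0.0000e+00  0.0000e+00  0.0000e+00  1.0000e+00]]
[581.45618835  80.41928421  71.65961306] [587.42399285  83.81722148  70.48425901]
46 [563.63548591 103.70364163  46.        ] [587.70856945  74.8482594   46.        ]
60 [573.827197    90.63222774  60.        ] [587.54584971  79.97667554  60.        ]
80 [588.38678429  71.95877932  80.        ] [587.31339293  87.30298431  80.        ]
```

Triangulating the tip puts it near z≈72–80, so the closed tips sit at or above bar height and don't hook it. I'll back off into the gap and go lower, watching the force.

```bash
python3 -m crank '[[10,0,0,0,0],[21,0,0,0,0],[21,0,0,0,0],[21,0,8,0,0],[21,0,16,0,0],[21,0,22,0,0],[21,0,22,0,0]]'; python3 - <<'E'
from h import *
a=env.read_camera("wrist")
b=env.read_camera("scene")
x=np.hstack([cv2.resize(a["img"][130:330,80:400],(400,250)),cv2.resize(b["img"][140:215,221:341],(400,250))])
cv2.imwrite("pics/w3.png",x);print(env.state()["ft_force"])
E
```

```text
t: 4.58
eef_pos: [585.9, 99.3, 41.1]
tcp_rot: [-3.139, 0.0, 1.603]
ft_force: [0.3, 0.6, -0.3]
opening: 0.004
grip_force: 0.0
[ 0.44396127 -0.24345314 -0.17524979]
```

View pics/w3.png

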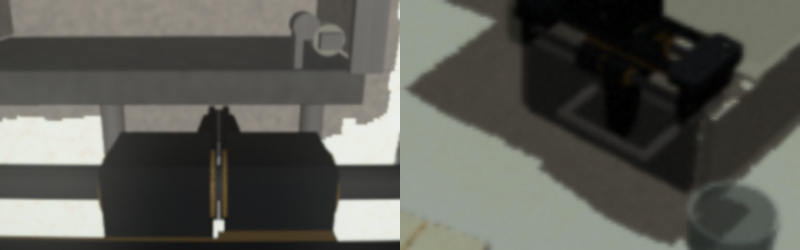

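The scene half shows the finger between the handle's legs, at (620,120), behind the bar. I'll pull.

```bash
python3 -m crank '[[-3,0,0,0,0],[-6,0,0,0,0],[-8,0,0,0,0],[-10,0,0,0,0],[-11,0,0,0,0],[-12,0,0,0,0]]';python3 -m crank '[[-1,0,0,0,0],[-2,0,0,0,0],[-3,0,0,0,0],[-4,0,0,0,0]]'
```

```text
t: 5.18
eef_pos: [586.8, 87.4, 43.1]
tcp_rot: [-3.141, -0.0, 1.603]
ft_force: [0.2, 0.3, 0.1]
opening: 0.008
grip_force: 0.0
t: 5.52
eef_pos: [587.3, 83.3, 43.0]
tcp_rot: [3.141, 0.0, 1.603]
ft_force: [0.8, 0.3, -0.0]
opening: 0.005
grip_force: 0.0
```

```bash
python3 -m crank '[[-1,0,0,0,0],[-2,0,0,0,0],[-3,0,0,0,0],[-3,0,0,0,0]]';python3 -m crank '[[-1,0,0,0,0],[-2,0,0,0,0],[-3,0,0,0,0],[-3,0,0,0,0]]'; python3 - <<'E'
from h import *
a=env.read_camera("wrist")
b=env.read_camera("scene");print(env.state()["eef_pos"])
x=np.hstack([cv2.resize(a["img"][130:330,80:400],(400,250)),cv2.resize(b["img"][150:200,241:321],(400,250),interpolation=cv2.INTER_CUBIC)])
cv2.imwrite("pics/w4.png",x)
E
```

```text
t: 5.85
eef_pos: [587.3, 80.4, 43.0]
tcp_rot: [3.142, 0.0, 1.603]
ft_force: [-0.4, 0.6, -0.3]
opening: 0.007
grip_force: 0.0
t: 6.18
eef_pos: [587.4, 77.4, 42.9]
tcp_rot: [-3.142, 0.0, 1.603]
ft_force: [-0.0, 0.6, 0.2]
opening: 0.003
grip_force: 0.0
[587.37428363  77.49808914  42.94729136]
```

View pics/w4.png

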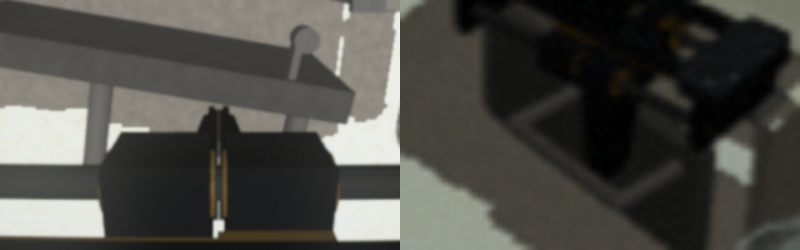

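The wrist half shows the door now ajar past the catch, at about 0.2 rad. I'll follow the arc.

```bash
python3 - <<'E'
from h import *
s=env.state()
for th in np.arange(.1,1.8,.1): print(round(th,2),row(door(th,125,37),43,91.85,s)[:2],door(th,125,37).round())
E
```

```text
0.1 [ 0.4 -2.7] [585.  78.]
0.2 [-11.4  -8.2] [580.  66.]
0.3 [-22.6 -14.9] [573.  54.]
0.4 [-33.1 -22.6] [566.  44.]
0.5 [-42.8 -31.3] [557.  34.]
0.6 [-51.5 -41. ] [548.  25.]
0.7 [-59.3 -51.5] [538.  17.]
0.8 [-65.9 -62.7] [527.  10.]
0.9 [-71.4 -74.5] [515.   4.]
1.0 [-75.7 -86.8] [503.  -1.]
1.1 [-78.8 -99.5] [490.  -4.]
1.2 [ -80.5 -112.4] [478.  -7.]
1.3 [ -81.  -125.4] [465.  -7.]
1.4 [ -80.1 -138.4] [452.  -7.]
1.5 [ -78.  -151.3] [439.  -5.]
1.6 [ -74.6 -163.8] [426.  -2.]
1.7 [ -70. -176.] [414.   2.]
```

```bash
python3 -m crank '[[-6,-5,0,0,0],[-11,-8,0,0,0],[-17,-11.5,0,0,0],[-22.6,-15,0,0,0],[-28,-19,0,0,0],[-33,-22.6,0,0,0],[-38,-27,0,0,0],[-43,-31,0,0,0],[-47,-36,0,0,0],[-51.5,-41,0,0,0]]'; python3 - <<'E'
from h import *
s=env.state()
for th in np.arange(.6,1.8,.1): print(round(th,2),row(door(th,125,37),43,91.85,s)[:2])
E
```

```text
t: 7.12
eef_pos: [547.6, 24.3, 43.0]
tcp_rot: [3.142, 0.0, 1.603]
ft_force: [-0.5, 0.7, 0.9]
opening: 0.004
grip_force: 0.3
0.6 [0.3 0.5]
0.7 [ -7.4 -10. ]
0.8 [-14.1 -21.2]
0.9 [-19.6 -33. ]
1.0 [-23.8 -45.3]
1.1 [-26.9 -58. ]
1.2 [-28.7 -70.9]
1.3 [-29.1 -83.9]
1.4 [-28.3 -96.9]
1.5 [ -26.2 -109.8]
1.6 [ -22.7 -122.4]
1.7 [ -18.1 -134.5]
1.8 [ -12.3 -146.2]
```

```bash
python3 -m crank '[[-7.4,-10,0,0,0],[-14,-21,0,0,0],[-19.6,-33,0,0,0],[-23.8,-45,0,0,0],[-27,-58,0,0,0],[-28.7,-71,0,0,0],[-29,-84,0,0,0],[-28,-97,0,0,0],[-26,-110,0,0,0],[-22.7,-122.4,0,0,0]]'; python3 - <<'E'
from h import *
b=env.read_camera("top");cv2.imwrite("pics/t5.png",cv2.resize(b["img"][140:265,130:340],None,fx=3.5,fy=3.5,interpolation=cv2.INTER_CUBIC))
E
```

```text
t: 7.95
eef_pos: [425.3, -2.3, 43.1]
tcp_rot: [3.141, 0.0, 1.603]
ft_force: [1.6, 1.9, 1.0]
opening: 0.003
grip_force: 0.7
```

View pics/t5.png

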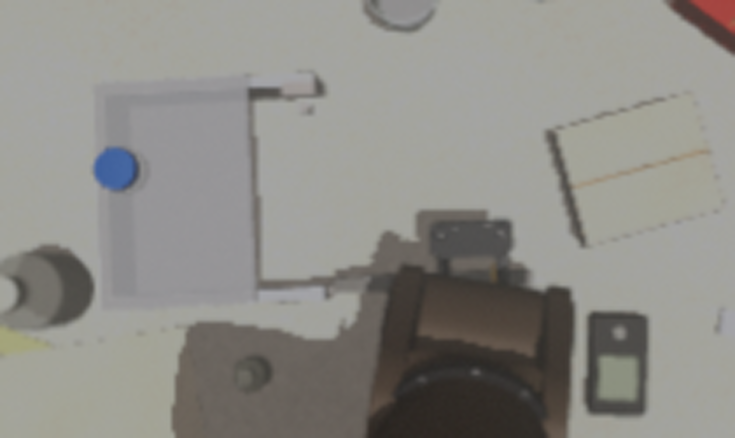

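The top view shows the doorway clear, with the door swung out under the gripper near (340–400, 275). The carton is still where it was. I'll pull slightly further, then lift out.

```bash
python3 - <<'E'
from h import *
s=env.state();print(s["eef_pos"])
for th in(1.6,1.65,1.7): print(row(door(th,125,42),43,91.85,s))
E
```

```text
[422.7759196   -1.5815602   42.96451819]
[-0.7 -1.8 -0.   0. ]
[ 1.7 -7.9 -0.   0. ]
[  4.4 -13.9  -0.    0. ]
```

```bash
python3 -m crank '[[1,-4,0,0,0],[1.7,-8,0,0,0],[1.7,-8,0,0,0],[1,-6,0,0,0],[1,-6,30,0,0]]' >/dev/null; python3 - <<'E'
from h import *
s=env.state();print(s["eef_pos"],s["ft_force"])
c=env.read_camera("top")
m=cv2.inRange(cv2.cvtColor(c["img"],cv2.COLOR_BGR2HSV),(0,150,90),(8,255,255))
for k in cv2.findContours(m,cv2.RETR_EXTERNAL,cv2.CHAIN_APPROX_NONE)[0]:
    if cv2.contourArea(k)>300: print([onz(c,*p,70)[:2].round() for p in cv2.boxPoints(cv2.minAreaRect(k))])
print(row(cab(-398,-3),165,92))
E
```

```text
[423.54774759  -1.58436104  15.59162551] [ 1.30046409  0.42500357 -0.83957116]
[array([ 465., -362.]), array([ 568., -432.]), array([ 541., -473.]), array([ 438., -403.])]
[array([ 497., -317.]), array([ 598., -385.]), array([ 571., -428.]), array([ 469., -359.])]
[array([789., 825.]), array([783., 652.]), array([616., 648.]), array([619., 820.])]
[array([ 723., -200.]), array([ 821., -275.]), array([ 757., -358.]), array([ 659., -282.])]
[-2.680e+02  1.395e+02 -1.554e+02 -2.000e-01]
```

```bash
python3 -m crank '[[0,0,-40,0,0],[0,0,-80,0,0],[0,0,-120,0,0],[0,0,-155,0,0],[0,0,-155,0,0],[0,0,-155,0,0]]'; python3 -c "
from h import *
print(row(cab(-398,-3),165,92))"
```

```text
t: 8.97
eef_pos: [421.2, -1.2, 169.8]
tcp_rot: [3.138, 0.001, 1.603]
ft_force: [-0.1, -0.1, -0.9]
opening: -0.001
grip_force: 0.0
[-2.681e+02  1.391e+02  4.800e+00 -1.000e-01]
```

```bash
python3 -m crank '[[-268,139,0,0,50],[-268,139,0,0,50],[-268,139,0,0,50],[-268,139,0,0,50],[-268,139,0,0,50],[-268,139,0,0,50],[-268,139,0,0,50],[-268,139,0,0,50],[-268,139,0,0,50],[-268,139,0,0,50]]'; python3 - <<'E'
from h import *
print(row(cab(-398,-3),47,92))
c=env.read_camera("wrist");cv2.imwrite("pics/w6.png",c["img"])
e=env.state()["eef_pos"]
for a in(-19,0,10): print(a,[proj(c,e+[x,0,a]).round() for x in(-37,-25,25,37)])
t=env.read_camera("top");np.save("top.npy",t["img"])
E
```

```text
t: 9.8
eef_pos: [567.1, -264.0, 166.1]
tcp_rot: [-3.139, -0.002, 1.602]
ft_force: [-0.2, -0.4, 0.2]
opening: 0.523
grip_force: 0.0
[ -0.7   1.8 119.1  -0.2]
-19 [array([202., 209.]), array([219., 209.]), array([290., 211.]), array([307., 212.])]
0 [array([197., 218.]), array([216., 219.]), array([294., 221.]), array([312., 222.])]
10 [array([194., 224.]), array([214., 225.]), array([295., 227.]), array([315., 228.])]
```

View pics/w6.png

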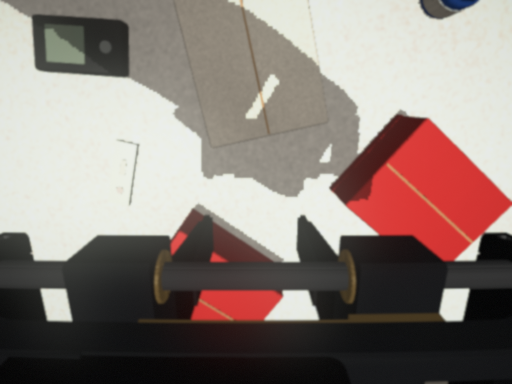

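The wrist view shows the open tips at (210,217) and (300,217), the red boxes at (240,260) and (420,185), and the white carton's rear edge from (212,147) to (328,122), with its tape running from (245,0) to (268,133). The reds are clear of my push line. From here I'll track the tape numerically.

```bash
cat >> h.py <<'E'
def tape(name,show=True):
    c=env.read_camera(name);h=cv2.cvtColor(c["img"],cv2.COLOR_BGR2HSV)
    m=cv2.inRange(h,(8,50,40),(22,200,255))
    if name=="wrist": m[215:]=0
    n,l,st,_=cv2.connectedComponentsWithStats(cv2.dilate(m,np.ones((3,3),np.uint8)))
    r=[]
    for i in range(1,n):
        ys,xs=np.where((l==i)&(m>0))
        if len(xs)<15: continue
        P=np.array([onz(c,x,y,70)[:2] for x,y in zip(xs,ys)])
        g=P.mean(0);_,s,V=np.linalg.svd(P-g,full_matrices=False);t=(P-g)@V[0]
        if s[1]>.15*s[0]: continue
        v=V[0]*np.sign(V[0][1]);t=(P-g)@v;a,b=g+v*t.min(),g+v*t.max()
        w=lambda p:((p-O)@np.array([np.cos(CY),np.sin(CY)]),(p-O)@np.array([-np.sin(CY),np.cos(CY)]))
        print(name,"rear",np.round(w(a),1),"front",np.round(w(b),1),"rel deg",round(np.degrees(np.arctan2(v[1],v[0])-CY),1),len(xs))
E
python3 -c "
from h import *
tape('wrist');tape('top')"
python3 -m crank '[[0,2,40,0,50],[0,2,80,0,50],[0,2,115,0,50],[0,2,126,0,50],[0,2,126,0,50]]'; python3 -m crank '[[10,0,0,0,50],[20,0,0,0,50],[30,0,0,0,50],[40,0,0,0,50],[50,0,0,0,50],[60,0,0,0,50],[70,0,0,0,50],[80,0,0,0,50],[80,0,0,0,50]]'; python3 -c "
from h import *
tape('wrist');tape('top')"
```

```text
wrist rear [-349.7  -13.7] front [-239.    10.6] rel deg 12.4 426
wrist rear [-428. -184.] front [-378.2 -124.4] rel deg 50.2 163
top rear [-349.7  -15.1] front [-242.8    9.4] rel deg 12.9 40
t: 10.42
eef_pos: [568.8, -263.0, 39.9]
tcp_rot: [-3.138, -0.002, 1.604]
ft_force: [-0.5, -0.1, 0.2]
opening: 0.526
grip_force: 0.0
t: 11.17
eef_pos: [567.1, -182.2, 41.9]
tcp_rot: [-3.141, -0.001, 1.604]
ft_force: [-0.1, 0.7, 0.4]
opening: 0.527
grip_force: 0.0
wrist rear [-300.9  -12.7] front [-196.3  -13.4] rel deg -0.4 1046
```

```bash
python3 -m crank '[[10,0,0,0,50],[25,-1,0,0,50],[40,-2,0,0,50],[55,-3,0,0,50],[70,-4,0,0,50],[85,-5,0,0,50],[100,-6,0,0,50],[115,-7,0,0,50],[130,-7,0,0,50],[140,-7,0,0,50]]'; python3 -c "
from h import *
tape('wrist')"
```

```text
t: 12.1
eef_pos: [555.5, -42.6, 41.9]
tcp_rot: [-3.141, -0.0, 1.604]
ft_force: [-0.2, -1.0, -1.4]
opening: 0.528
grip_force: 0.8
wrist rear [-160.9   -5.5] front [-56.4  -5.9] rel deg -0.2 1020
```

```bash
python3 -m crank '[[10,0,0,0,50],[25,-1,0,0,50],[40,-2,0,0,50],[55,-3,0,0,50],[70,-4,0,0,50],[85,-5,0,0,50],[100,-5,0,0,50],[115,-5,0,0,50],[130,-5,0,0,50],[140,-5,0,0,50]]'; python3 -c "
from h import *
tape('wrist')"
```

```text
t: 12.98
eef_pos: [546.3, 96.1, 42.0]
tcp_rot: [3.142, 0.0, 1.603]
ft_force: [0.1, -2.1, 1.3]
opening: 0.528
grip_force: 1.4
wrist rear [-22.   -1.1] front [63.9 -1.4] rel deg -0.2 793
```

```bash
python3 -m crank '[[10,0,0,0,50],[20,0,0,0,50],[28,0,0,0,50],[36,0,0,0,50],[42,0,0,0,50],[46,0,0,0,50],[46,0,0,0,50]]'; python3 -c "
from h import *
tape('wrist');tape('top')"
```

```text
t: 13.62
eef_pos: [544.8, 141.8, 41.9]
tcp_rot: [3.142, -0.0, 1.604]
ft_force: [-0.7, 0.0, -0.3]
opening: 0.525
grip_force: 0.0
wrist rear [23.8 -1.2] front [56.  -1.3] rel deg -0.2 262
top rear [-240.1  608.5] front [-231.9  545.1] rel deg -82.6 27
```

The carton is inside: its rear edge is 24 mm behind the doorway plane, centred and straight. I'll back out, lift, and return over the handle gap where I left it.

```bash
python3 -m crank '[[-20,0,0,0,50],[-60,0,0,0,50],[-100,0,0,0,50],[-110,0,0,0,50],[-110,0,-40,0,50],[-110,0,-80,0,0],[-110,0,-115,0,0],[-110,0,-115,0,0]]'; python3 - <<'E'
from h import *
print(row((433,-1),160,91.85))
E
```

```text
t: 14.38
eef_pos: [551.0, 30.8, 163.1]
tcp_rot: [3.132, 0.001, 1.602]
ft_force: [0.2, 0.2, 0.5]
opening: 0.373
grip_force: 0.0
[ -28.  -118.9    3.1   -0. ]
```

```bash
python3 -m crank '[[-28,-40,0,0,0],[-28,-80,0,0,0],[-28,-119,0,0,0],[-28,-119,0,0,0],[-28,-119,0,0,0],[-28,-119,0,0,0]]'; python3 - <<'E'
from h import *
print(row((433,-1),160,91.85))
c=env.read_camera("wrist");g=cv2.cvtColor(c["img"],cv2.COLOR_BGR2GRAY)
L=cv2.createLineSegmentDetector().detect(g)[0][:,0]
for z in(88,):
  for l in L:
    a,b=onz(c,l[0],l[1],z)[:2],onz(c,l[2],l[3],z)[:2]
    d=b-a;n=np.linalg.norm(d)
    if n>45 and abs(d[1])>.85*n and 350<(a+b)[0]/2<520 and max(l[1],l[3])<330: print(z,a.round(),b.round(),"px",l.round(),"th",round(np.pi/2-np.arctan(d[0]/d[1])-.0+ (np.radians(92)-np.pi/2)*-1,2))
P=[g[v,100:360:4].tolist() for v in(130,170)];print(P)
E
```

```text
t: 14.88
eef_pos: [431.2, -0.9, 157.2]
tcp_rot: [3.14, 0.0, 1.603]
ft_force: [0.6, -0.6, 0.6]
opening: 0.01
grip_force: 0.0
[-0.2  1.8 -2.8 -0. ]
88 [440. -22.] [444.  44.] px [264. 215. 272. 139.] th 1.48
88 [445.  53.] [449. 116.] px [274. 128. 282.  46.] th 1.48
88 [467.  99.] [459. -22.] px [305.  70. 285. 216.] th 1.47
88 [426. -57.] [ 427. -110.] px [247. 251. 247. 302.] th 1.56
88 [ 442. -110.] [440. -56.] px [262. 302. 262. 251.] th 1.58
88 [454. 104.] [450.  51.] px [288.  63. 280. 132.] th 1.47
88 [450.  47.] [445. -26.] px [279. 137. 270. 219.] th 1.47
[[143, 140, 141, 142, 141, 139, 137, 144, 144, 141, 141, 138, 138, 138, 143, 137, 134, 136, 140, 138, 137, 141, 141, 138, 140, 140, 137, 136, 140, 137, 122, 105, 115, 116, 116, 116, 114, 112, 110, 109, 106, 105, 104, 102, 95, 71, 87, 88, 86, 96, 138, 137, 140, 138, 137, 139, 142, 141, 137, 137, 137, 140, 141, 141, 140], [237, 236, 236, 236, 237, 236, 236, 236, 236, 235, 237, 236, 235, 235, 236, 236, 237, 235, 235, 234, 236, 235, 236, 233, 233, 147, 142, 144, 146, 142, 107, 116, 108, 142, 140, 139, 139, 143, 142, 136, 138, 138, 123, 62, 81, 92, 92, 93, 120, 139, 141, 140, 138, 138, 144, 142, 140, 143, 142, 145, 143, 139, 143, 143, 202]]
```

```bash
python3 - <<'E'
from h import *
s=env.state()
print(door(1.67,125,27),row(door(1.67,125,27),43,91.85,s))
E
```

```text
[ 4.27323314e+02 -1.43571798e-01] [  0.8  -4.3 114.1  -0. ]
```

```bash
python3 -m crank '[[1,-4.3,0,0,0],[1,-4.3,25,0,0],[1,-4.3,50,0,0],[1,-4.3,60,0,0],[1,-4.3,65,0,0],[1,-4.3,70,0,0]]'; python3 -m crank '[[0,0,10,0,0],[0,0,20,0,0],[0,0,30,0,0],[0,0,40,0,0],[0,0,44,0,0],[0,0,44,0,0]]'; python3 - <<'E'
from h import *
s=env.state()
for th in np.arange(1.7,0.85,-.1): print(round(th,2),row(door(th,125,20),43,91.85,s)[:2])
E
```

```text
t: 15.43
eef_pos: [426.4, 0.2, 86.3]
tcp_rot: [-3.141, -0.0, 1.603]
ft_force: [0.8, 0.1, -0.5]
opening: 0.005
grip_force: 0.0
t: 15.93
eef_pos: [426.2, 0.2, 42.6]
tcp_rot: [-3.141, -0.0, 1.603]
ft_force: [0.4, 0.1, 0.4]
opening: 0.003
grip_force: 0.0
1.7 [-0.   4.4]
1.6 [-3.  16.7]
1.5 [-4.7 29.3]
1.4 [-5.1 41.9]
1.3 [-4.3 54.5]
1.2 [-2.2 67. ]
1.1 [ 1.1 79.2]
1.0 [ 5.6 91. ]
0.9 [ 11.3 102.4]
```

```bash
python3 -m crank '[[0,4.4,0,0,0],[-1.5,10.5,0,0,0],[-3,16.7,0,0,0],[-4.7,29.3,0,0,0],[-5.1,42,0,0,0],[-4.3,54.5,0,0,0],[-2.2,67,0,0,0],[1.1,79.2,0,0,0],[5.6,91,0,0,0],[11.3,102.4,0,0,0]]'; python3 - <<'E'
from h import *
s=env.state()
for th in np.arange(.9,.15,-.1): print(round(th,2),row(door(th,125,20),43,91.85,s)[:2])
E
```

```text
t: 16.77
eef_pos: [529.4, 14.6, 43.4]
tcp_rot: [3.141, 0.0, 1.603]
ft_force: [-0.6, -0.2, 0.5]
opening: 0.006
grip_force: 0.3
0.9 [ 0.1 -1.3]
0.8 [6.9 9.4]
0.7 [14.7 19.4]
0.6 [23.5 28.5]
0.5 [33.1 36.7]
0.4 [43.5 43.9]
0.3 [54.6 50. ]
0.2 [66.2 55. ]
```

```bash
python3 -m crank '[[3,4,0,0,0],[7,9.4,0,0,0],[14.7,19.4,0,0,0],[23.5,28.5,0,0,0],[33,36.7,0,0,0],[38,40,0,0,0],[43.5,44,0,0,0],[49,47,0,0,0],[52,49,0,0,0],[54.6,50,0,0,0]]'; python3 - <<'E'
from h import *
s=env.state();print(s["ft_force"])
for th in(.3,.2,.15,.1,.05,0): print(round(th,2),row(door(th,125,20),43,91.85,s)[:2])
c=env.read_camera("wrist");g=cv2.cvtColor(c["img"],cv2.COLOR_BGR2GRAY)
L=cv2.createLineSegmentDetector().detect(g)[0][:,0]
for l in L:
    a,b=onz(c,l[0],l[1],88)[:2],onz(c,l[2],l[3],88)[:2]
    d=b-a;n=np.linalg.norm(d)
    if n>50 and abs(d[0])>.8*n and max(l[1],l[3])<215: print(a.round(),b.round(),"th",round(np.arctan(-d[1]/d[0])+.035,3))
E
```

```text
t: 17.6
eef_pos: [576.4, 71.3, 42.9]
tcp_rot: [3.142, 0.0, 1.603]
ft_force: [-0.3, -0.9, 0.1]
opening: 0.008
grip_force: 0.1
[-0.29497487 -0.92854095  0.08510248]
0.3 [-0.5  1.3]
0.2 [11.1  6.3]
0.15 [17.1  8.3]
0.1 [23.2 10.1]
0.05 [29.4 11.5]
0 [35.6 12.7]
[505. 134.] [609. 105.] th 0.308
[595. 150.] [523. 148.] th 0.004
[532.  97.] [462. 117.] th 0.308
[509. 151.] [602. 154.] th 0.005
```

```bash
python3 -m crank '[[5,3,0,0,0],[11,6,0,0,0],[14,7.5,0,0,0],[17,8.5,0,0,0],[20,9.5,0,0,0],[22,10,0,0,0],[22,10,0,0,0]]'; for i in 1 2 3; do :; done; python3 -m crank '[[1,0.3,0,0,0],[2,0.6,0,0,0]]'; python3 -m crank '[[1,0.3,0,0,0],[2,0.5,0,0,0]]'; python3 -m crank '[[1,0.3,0,0,0],[2,0.5,0,0,0]]'
```

```text
t: 18.23
eef_pos: [585.6, 93.6, 42.9]
tcp_rot: [3.141, 0.0, 1.603]
ft_force: [0.5, 0.4, -0.4]
opening: 0.0
grip_force: 0.0
t: 18.4
eef_pos: [586.1, 95.1, 43.0]
tcp_rot: [-3.142, 0.0, 1.603]
ft_force: [-0.5, -0.4, -0.4]
opening: 0.007
grip_force: 0.1
t: 18.57
eef_pos: [586.6, 97.2, 43.0]
tcp_rot: [3.142, 0.0, 1.603]
ft_force: [0.1, -1.2, 0.8]
opening: 0.006
grip_force: 0.2
t: 18.73
eef_pos: [586.7, 98.6, 42.9]
tcp_rot: [-3.141, 0.001, 1.603]
ft_force: [-2.8, -9.1, 2.8]
opening: 0.002
grip_force: 4.9
```

```bash
python3 -m crank '[[0.7,0.1,0,0,0],[1.5,0.3,0,0,0]]'; python3 -m crank '[[0.7,0.1,0,0,0],[1.5,0.3,0,0,0]]'; python3 -m crank '[[0.7,0.1,0,0,0],[1.5,0.3,0,0,0]]'
```

```text
t: 18.9
eef_pos: [586.8, 99.5, 42.9]
tcp_rot: [-3.14, 0.002, 1.603]
ft_force: [-3.5, -13.0, 2.7]
opening: 0.006
grip_force: 6.3
t: 19.07
eef_pos: [586.9, 100.8, 42.9]
tcp_rot: [-3.14, 0.002, 1.603]
ft_force: [-4.4, -12.8, 2.6]
opening: 0.008
grip_force: 6.0
t: 19.23
eef_pos: [587.0, 102.6, 42.9]
tcp_rot: [-3.14, 0.001, 1.603]
ft_force: [-4.4, -9.7, 2.9]
opening: 0.006
grip_force: 4.1
```

Past the peak at about 13 N. I'll keep going gently until it snaps and seats.

```bash
python3 -m crank '[[0.8,0.1,0,0,0],[2,0.3,0,0,0]]'; python3 -m crank '[[0.8,0.1,0,0,0],[2,0.3,0,0,0]]'; python3 -m crank '[[0.8,0.1,0,0,0],[2,0.2,0,0,0]]'; python3 -m crank '[[0.8,0,0,0,0],[1.5,0,0,0,0]]'; python3 -c "
from h import *
print(row(door(0,125,20),43,91.85)[:2])"
```

```text
t: 19.4
eef_pos: [587.5, 105.1, 42.9]
tcp_rot: [-3.14, 0.001, 1.603]
ft_force: [-0.8, -1.8, 0.2]
opening: 0.006
grip_force: 0.9
t: 19.57
eef_pos: [588.4, 107.9, 43.0]
tcp_rot: [3.141, -0.0, 1.603]
ft_force: [-0.4, -0.0, 0.2]
opening: 0.003
grip_force: 0.0
t: 19.73
eef_pos: [588.5, 110.0, 43.0]
tcp_rot: [3.141, -0.0, 1.603]
ft_force: [0.2, 0.9, -0.1]
opening: 0.007
grip_force: 0.0
t: 19.9
eef_pos: [588.5, 110.5, 43.0]
tcp_rot: [3.141, 0.001, 1.604]
ft_force: [0.4, -13.3, 1.2]
opening: 0.003
grip_force: 6.3
[-3.2 -0.7]
```

The door has snapped home: force dropped to zero, then rose to a firm 13 N against the closed stop. I'll back off within the gap, lift clear and verify.

```bash
python3 -m crank '[[-3,0,0,0,0],[-7,0,0,0,0],[-8,0,0,0,0],[-8,0,-20,0,0],[-8,0,-50,0,0],[-8,0,-85,0,0],[-8,0,-120,0,0],[-8,0,-120,0,0],[-8,0,-120,0,0]]'; python3 - <<'E'
from h import *
c=env.read_camera("wrist");g=cv2.cvtColor(c["img"],cv2.COLOR_BGR2GRAY)
L=cv2.createLineSegmentDetector().detect(g)[0][:,0]
for l in L:
    a,b=onz(c,l[0],l[1],88)[:2],onz(c,l[2],l[3],88)[:2]
    d=b-a;n=np.linalg.norm(d)
    if n>70 and abs(d[0])>.8*n and max(l[1],l[3])<215: print(a.round(),b.round(),"th",round(np.arctan(-d[1]/d[0])+.035,3))
tape('wrist')
E
```

```text
t: 20.65
eef_pos: [589.3, 103.4, 164.8]
tcp_rot: [3.138, -0.0, 1.603]
ft_force: [-0.6, -0.2, -0.4]
opening: 0.006
grip_force: 0.0
[445. 191.] [650. 198.] th 0.002
[490. 141.] [612. 145.] th -0.0
[535. 119.] [465. 117.] th 0.001
[611. 135.] [471. 131.] th 0.0
wrist rear [21.6 -1.1] front [60.8 -1.2] rel deg -0.1 138
```

The door edges read 0.000 rad (shut). The carton's rear edge is still 22 mm inside and straight, and the robot is clear of everything. I'm handing in.

```bash
python3 -c "
from cell import env
print(env.job_done())"
```

```text
the job is handed in; nothing more can be done
None
```

The job is handed in at about 21 s: the carton is about 22 mm inside the doorway, straight and centred, and the door is latched shut, with a highest reading of about 13 N while closing. I kept clear of the other objects but didn't re-measure them at the end.

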